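Lock the pump collar of the soap dispenser

TASK

Lock the pump of the round soap dispenser that stands in the silicone tray, the one with the press button and the spout: turn its collar clockwise (seen from above) until the collar's lever stands over the raised black rib on the dispenser's shoulder, neither short of it nor past it. Leave the collar of the square chrome-nozzle fixture beside it as it is, and let go.

Things in the scene. Friction and masses are not known exactly. Their poses are not given: they have to be found in the camera images.
- pump_collar (a joint): turn of the soap dispenser's metal lock collar about its upright axis, rad: 0 fully open, growing clockwise seen from above; 1.30 = locked, lever right over the raised black rib (12 mm wide, 32 to 54 mm off the axis, on down the body's side); a small stud marks 0. Starts at 0 to 0.5; stop at 1.70, past the mark. Even friction 0.08 N m, no spring or click; stays where left
- pump_collar_axis (a point): point on the collar's turning axis, level with pump_collar_lever. The dispenser is fixed in the tray: round white body 96 mm across, 112 mm tall; on it the bare metal collar, 62 mm across, then the steel pump head, 38 mm across, with a press button, top 35 mm above this point; its thin spout reaches 74 mm out, opposite the lever's sweep
- pump_collar_lever (a point): centre of the upright thumb plate on the end of the dispenser collar's lever, 66 mm from the axis; turns with the collar; x outward along the lever, z up. Plate 28 mm long (along the lever), 12 mm thick (the way it turns), 30 mm tall, top 15 mm above this point; pinch it from above across its thickness. 30 mm or more free all round its sweep; tray 130 mm below
- nozzle_collar_lever (a point): centre of the same thumb plate on the like collar of the other fixture, which must not be turned: square white body 90 mm wide, 112 mm tall, with a pointed chrome nozzle on top (tip 34 mm above this point). It stands in the tray beside the dispenser, on either side, the axes about 265 mm apart

How it is judged:
At the end, for the whole second after the job is handed in: The soap dispenser's collar stands still within 12 degrees (0.21 rad, 14 mm at the lever) of the locked mark at 1.30 rad, and the lever of the other fixture's collar is within 12 mm of where it started (value of joint pump_collar between 1.09 and 1.51 rad and velocity of joint pump_collar between -0.05 and 0.05 rad/s and distance of nozzle_collar_lever from where it was at the start of the episode below 0.012 m); the robot touches nothing.
It fails at once if the collar of the square chrome-nozzle fixture is turned (its lever moves more than 12 mm) (distance of nozzle_collar_lever from where it was at the start of the episode above 0.012 m).
It also fails if it takes over 32 s, if anything falls off the work surface, if the arm or the gripper's body presses on something with over 40 N, if the wrist force passes 120 N, or if a joint passes its speed limit or range.

ROBOT

A 7-joint arm with a two-finger parallel gripper is mounted at the origin on the work surface. World frame = base frame: x ahead of the robot, y to its left, z up, the work surface at z = 0. Lengths are in m, angles in rad, forces in N, time in s.
With the tool pointing down it reaches from about 0.4 to 0.85 m from the base axis. Payload 4.5 kg.
Tool frame: the origin (TCP) lies at the very end of the fingers, on their centre line; the grasp point (between the pads) lies 19 mm behind it; z points along the fingers, x is the direction in which the jaws open and shut, and the axes are right-handed (so a half turn about z gives the same grasp; the last joint's range is limited). The gripper opens to 88 mm and grips with 3 to 60 N. Pads are 18 mm wide; open, the fingers measure 123 mm over their backs; the gripper's body (75 mm by 187 mm) begins 45 mm behind the grasp point.
Start: joints at [1.224, 0.689, -0.195, 1.565, 0.157, 0.902, -0.215], TCP at [0.232, -0.58, 0.217] pointing down, gripper open.
Joint ranges: [-3.01, 3.01], [-0.46, 2.08], [-1.47, 1.51], [0.13, 2.56], [-1, 4.14], [0.04, 2.09], [-2.66, 2.66]. Speed limits (rad/s): [2.57, 2.57, 3.14, 3.14, 3.14, 3.14, 3.14].

INTERFACE

Orientations are given as [roll, pitch, yaw] about the fixed x, y, z axes, in that order (R = Rz(yaw) Ry(pitch) Rx(roll)).
In Python, from station import readout, viewer, sign_off gives the robot as it stands. The module is installed in compiled form; this text tells all that it offers.
- The arm moves only by the tool jog_arm, never from a script. Its argument "plan" is text: rows parted by semicolons, each of 5 numbers parted by spaces: the shift along the tool's x, y, z in m, then the turn about the tool's z in degrees, then the opening, from 0 (shut) to 1 (fully open). A call has 1 to 10 rows; each row shifts and turns the commanded pose from where the row before left it, along the tool's axes as they then stand; what a row does not reach is not made up. A row lasts 1/12 s, in which the tool goes at most 41.7 mm and 7.16 degrees, less where a joint would pass 70% of its speed; a pose out of reach is approached as far as the arm can. A call is refused whole if a number of a shift passes 0.0417 or a number of a turn 7.16, either way. A call with a gripper value outside its range is refused whole. The fingers move at their own pace and stop on an object; the grip force is fixed at half the most. Time passes only in rows, so rows that do not move let the fingers close. It gives the time, the measured TCP pose, the force and the opening at its end, in the units of the state.
- readout.sense(): the state, without advancing time (a new reading comes with each control period).
- viewer.camera(name): name is "side" or "top"; returns the picture (480x640x3 uint8, blue, green, red); there is no depth.
- viewer.get_calibration(name): a dict with "mtx" (3x3 intrinsics, pixels), "D" ([k1, k2, p1, p2, k3] as OpenCV has them; the pictures are not rectified), "position" and "rotation" of the camera in the world. Camera axes: x right, y up, looking along -z (the intrinsics and any distortion apply to the point x, -y, -z); pixel columns grow to the right and rows downward; lengths in m; the calibration is good to about 2 mm. A picture is of the moment at which its call begins. get_calibration takes no time and is no camera call.
- sign_off(): hands the job in, once; it reports no verdict.
The state is a dict: "time": time; "joints": joint angles; "dq": joint speeds; "effort": joint torques, N m; "tool_pos": TCP position; "tool_rot": TCP orientation; "force": force on the tool from outside, world axes, zero at the start; "wrist_torque": the same for the moment, N m; "width": finger opening in m.
Only numpy, scipy, OpenCV 4.12 (cv2) and the standard library are available. Lean on these libraries where they do the work, as an engineer would, in place of code of your own. Each camera call takes 0.05 s, during which the arm holds its last target.

## Working session

There is one attempt and no reset: what is moved stays moved. The work goes in short steps, Python scripts to look and compute and a tool call to move; the robot and the scene stay as the last step left them, time stands still between calls to the robot, and variables do not carry over. Pictures are saved under pics/ and viewed, and the job is handed in when it is done.

Besides the shell and the picture viewer there is one more tool, called as name(argument=value, ...) on one line, values as JSON. jog_arm: Moves the arm, as the interface text tells. Its arguments: {"type":"object","properties":{"plan":{"type":"string"}},"required":["plan"]}

```bash
mkdir -p pics; python3 - <<'E'
from station import readout, viewer
import cv2
s=readout.sense()
for k in s: print(k,s[k])
for n in("side","top"):
    cv2.imwrite(f"pics/{n}0.png",viewer.camera(n)); print(n,viewer.get_calibration(n))
E
```

```text
time 0.0
joints [ 1.22378532  0.68998572 -0.19454482  1.56630518  0.15732469  0.90250195
 -0.21511773]
dq [ 0.00175099 -0.00156854  0.00185675  0.00053194  0.00045523  0.00134711
 -0.00083065]
effort [ 1.28422871e-04 -5.27558327e+01 -1.26662616e+00 -1.53430992e+01
 -5.25383418e-02  6.69159766e-03  1.72792934e-04]
tool_pos [ 0.23201522 -0.5796364   0.21632012]
tool_rot [ 3.14146333e+00  1.79925225e-03 -1.18988442e+00]
force [-0.04153172  0.23836052 -0.79307997]
wrist_torque [0.05093042 0.01558325 0.00455914]
width 0.08845704903528392
side {'mtx': array([[496.56403379,   0.        , 310.22231668],
       [  0.        , 496.56403379, 236.12684952],
       [  0.        ,   0.        ,   1.        ]]), 'D': array([-0.00424576,  0.        ,  0.        ,  0.        ,  0.        ]), 'position': array([0.36783241, 0.58551082, 0.53590445]), 'rotation': array([ 0.93944292,  0.01550621, -2.79070921])}
top {'mtx': array([[592.04453309,   0.        , 319.16434624],
       [  0.        , 592.04453309, 239.17736424],
       [  0.        ,   0.        ,   1.        ]]), 'D': array([-0.18650861,  0.        ,  0.        ,  0.        ,  0.        ]), 'position': array([0.48654214, 0.06309388, 0.99658105]), 'rotation': array([ 7.94962658e-02, -6.84600123e-04, -1.58375438e+00])}
```

View pics/side0.png

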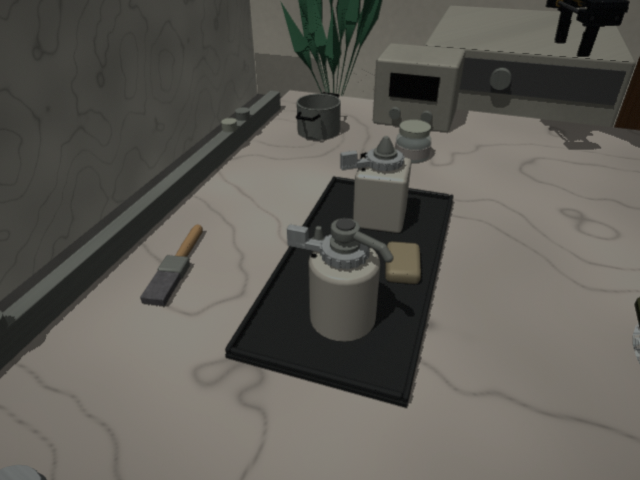

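View pics/top0.png

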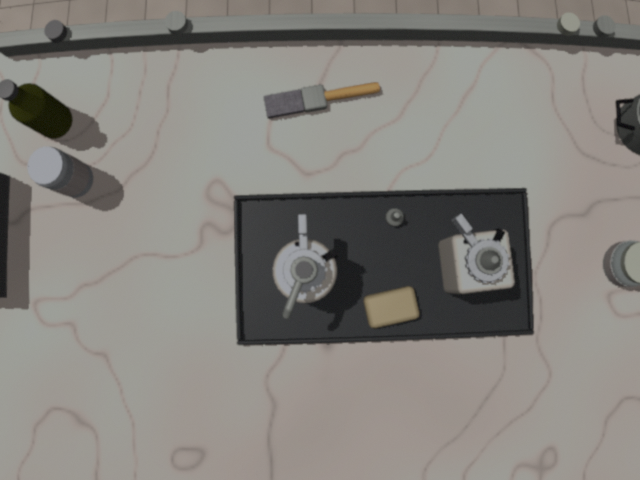

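```bash
python3 - <<'E'
import cv2
a=cv2.imread("pics/top0.png")[190:340,240:400]; b=cv2.imread("pics/side0.png")[200:350,270:430]
for n,i in(("a",a),("b",b)):
    cv2.imwrite(f"pics/crop_{n}.png",cv2.convertScaleAbs(cv2.resize(i,None,fx=4.9,fy=4,interpolation=cv2.INTER_CUBIC) if 0 else cv2.resize(i,None,fx=4,fy=4,interpolation=cv2.INTER_CUBIC),alpha=1.5))
E
```

```text
(no output)
```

View pics/crop_a.png

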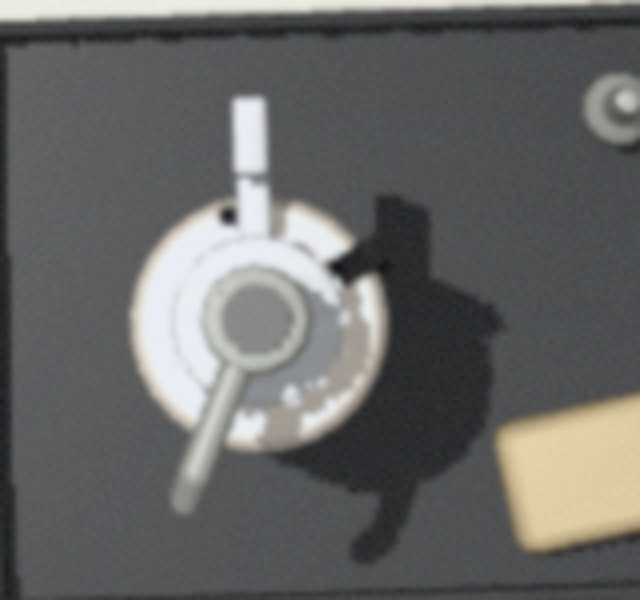

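View pics/crop_b.png

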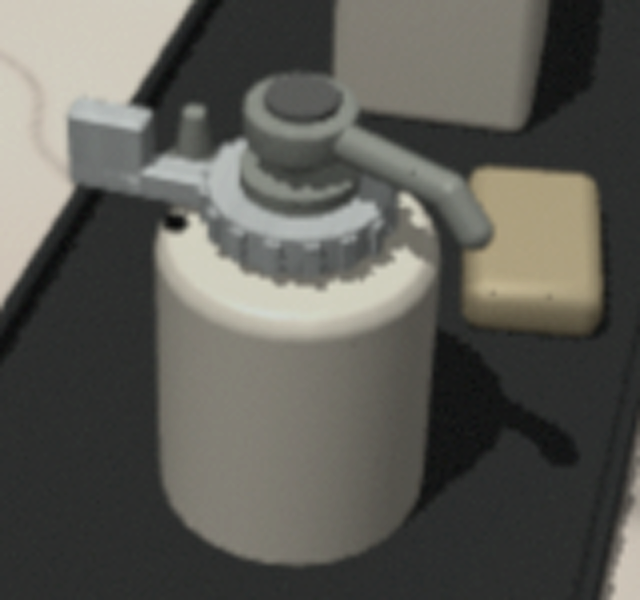

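```bash
cat > h.py <<'E'
import numpy as np, cv2
from station import viewer
from scipy.spatial.transform import Rotation as R
def ray(n,p):
    c=viewer.get_calibration(n); q=cv2.undistortPoints(np.array([[p]],float),c["mtx"],c["D"])[0,0]
    d=R.from_euler("xyz",c["rotation"]).apply([q[0],-q[1],-1]); return c["position"],d/np.linalg.norm(d)
def tri(pt,ps):
    A=[];b=[]
    for n,p in(("top",pt),("side",ps)):
        o,d=ray(n,p);M=np.eye(3)-np.outer(d,d);A.append(M);b.append(M@o)
    A=np.vstack(A);b=np.hstack(b);x=np.linalg.lstsq(A,b,rcond=None)[0];return x,np.linalg.norm(A@x-b)
def atz(n,p,z):
    o,d=ray(n,p);return o+d*(z-o[2])/d[2]
def proj(n,P):
    c=viewer.get_calibration(n);v=R.from_euler("xyz",c["rotation"]).inv().apply(np.atleast_2d(P)-c["position"])*[1,-1,-1]
    return cv2.projectPoints(v,np.zeros(3),np.zeros(3),c["mtx"],c["D"])[0][:,0]
E
python3 - <<'E'
from h import *
np.set_printoptions(precision=4,suppress=True)
b,e=tri((304,269.5),(346,224.3));print("button",b,e)
p,e=tri((302.5,223.5),(298,227));print("platetop",p,e)
for z in(.14,.15,.16): print(z,atz("top",(304,269.5),z+.035),atz("top",(302.5,223.5),z+.015),atz("top",(329.2,254.8),z-.018),atz("top",(297,243.5),z-.018))
E
```

```text
button [0.5096 0.0832 0.1734] 0.0007231474919140952
platetop [0.5755 0.0849 0.1554] 0.0011304154231434004
0.14 [0.5101 0.0833 0.175 ] [0.5764 0.0852 0.155 ] [0.5328 0.0471 0.122 ] [0.5502 0.0945 0.122 ]
0.15 [0.5098 0.083  0.185 ] [0.5753 0.0849 0.165 ] [0.5323 0.0472 0.132 ] [0.5495 0.0941 0.132 ]
0.16 [0.5095 0.0828 0.195 ] [0.5742 0.0847 0.175 ] [0.5318 0.0474 0.142 ] [0.5487 0.0938 0.142 ]
```

The dispenser is the left one. Its axis is at about (0.510, 0.083) and the lever at z≈0.14. The plate top is at (302,223) px in the top view, radius 66 mm as given. The rib is at (329,255), azimuth about -58°, and the stud at about +15.6°. Those two are 74° apart, against an expected 74.5°. So the lever is at about +1.6° and has to go roughly 60° clockwise. I'll raise the arm first, then go across.

jog_arm(plan="0 0 -0.03 0 1; 0 0 -0.03 0 1; 0 0 -0.03 0 1; 0 0 -0.03 0 1; -0.0245 -0.0283 0 0 0.7; -0.0245 -0.0283 0 0 0.7; -0.0245 -0.0283 0 0 0.7; -0.0245 -0.0283 0 0 0.7; -0.0245 -0.0283 0 0 0.7; -0.0245 -0.0283 0 0 0.7")

```text
time: 0.93
tool_pos: [0.3355, -0.3787, 0.3369]
tool_rot: [3.141, 0.001, -1.19]
force: [0.8, 0.3, 0.3]
width: 0.0619
```

jog_arm(plan="-0.0245 -0.0283 0 0 0.7; -0.0245 -0.0283 0 0 0.7; -0.0245 -0.0283 0 0 0.7; -0.0245 -0.0283 0 0 0.7; -0.0245 -0.0283 0 0 0.7; -0.0245 -0.0283 0 0 0.7; -0.0245 -0.0283 0 0 0.7; -0.0245 -0.0283 0 0 0.7; -0.0245 -0.0283 0 0 0.7; -0.0245 -0.0283 0 0 0.7")

```text
time: 1.77
tool_pos: [0.5072, -0.0464, 0.3369]
tool_rot: [3.141, 0.0, -1.19]
force: [0.9, 0.5, -0.7]
width: 0.0616
```

jog_arm(plan="-0.0245 -0.0283 0 0 0.7; -0.0245 -0.0283 0 0 0.7; -0.0245 -0.0283 0 0 0.7; 0 0 0 -7 0.7; 0 0 0 -7 0.7; 0 0 0 -7 0.7; 0 0 0 -7 0.7; 0 0 0 -7 0.7; 0 0 0 -7 0.7; 0 0 0 -7 0.7")

```text
time: 2.6
tool_pos: [0.5581, 0.0516, 0.3367]
tool_rot: [3.141, 0.001, -0.329]
force: [0.3, -0.2, 0.2]
width: 0.0615
```

jog_arm(plan="0 0 0 -7 0.7; 0 0 0 -7 0.7; 0 0 0 -7 0.7; 0 0 0 -7 0.7; 0 0 0 -7 0.7; 0 0 0 -7 0.7; 0 0 0 -7 0.7; 0 0 0 -7 0.7; 0 0 0 -7 0.7; 0 0 0 -7 0.7")

```text
time: 3.43
tool_pos: [0.5582, 0.0514, 0.3367]
tool_rot: [-3.141, 0.001, 0.893]
force: [-0.2, 0.1, -0.6]
width: 0.0616
```

jog_arm(plan="0 0 0 -7 0.7; 0 0 0 -7 0.7; 0 0 0 -7 0.7; 0 0 0 -7 0.7; 0 0 0 -7 0.7; 0 0 0 -5.9 0.7; 0 0 0 0 0.7; 0 0 0 0 0.7")

```text
time: 4.1
tool_pos: [0.5583, 0.0515, 0.3366]
tool_rot: [-3.141, -0.0, 1.598]
force: [-0.1, 0.5, 0.1]
width: 0.0619
```

```bash
python3 - <<'E'
from station import readout
s=readout.sense();print(s["joints"].round(3),s["tool_pos"].round(4),s["tool_rot"].round(3))
E
```

```text
[ 0.417  0.651 -1.085  1.566  0.591  1.288  0.845] [0.5583 0.0515 0.3366] [-3.141 -0.     1.598]
```

jog_arm(plan="0.0166 0.0093 0.0 0 0.7; 0.0166 0.0093 0.0 0 0.7; 0 0 0.03 0 0.7; 0 0 0.03 0 0.7; 0 0 0.03 0 0.7; 0 0 0.03 0 0.7; 0 0 0.02 0 0.7; 0 0 0 0 0.7; 0 0 0 0 0.7")

```text
time: 4.85
tool_pos: [0.5757, 0.0854, 0.1967]
tool_rot: [-3.14, 0.001, 1.599]
force: [1.1, -0.0, 0.2]
width: 0.0614
```

```bash
python3 - <<'E'
from h import *
from station import readout
s=readout.sense();print(s["joints"].round(3),s["tool_pos"].round(4),s["tool_rot"].round(3))
a=viewer.camera("side")
cv2.imwrite("pics/s1.png",cv2.resize(a[130:330,230:430],None,fx=3,fy=3,interpolation=cv2.INTER_CUBIC))
print(proj("side",s["tool_pos"]))
E
```

```text
[ 0.292  0.819 -0.969  1.698  0.765  1.053  0.663] [0.5757 0.0854 0.1967] [-3.140e+00  1.000e-03  1.599e+00]
[[296.16926407 200.78223819]]
```

View pics/s1.png

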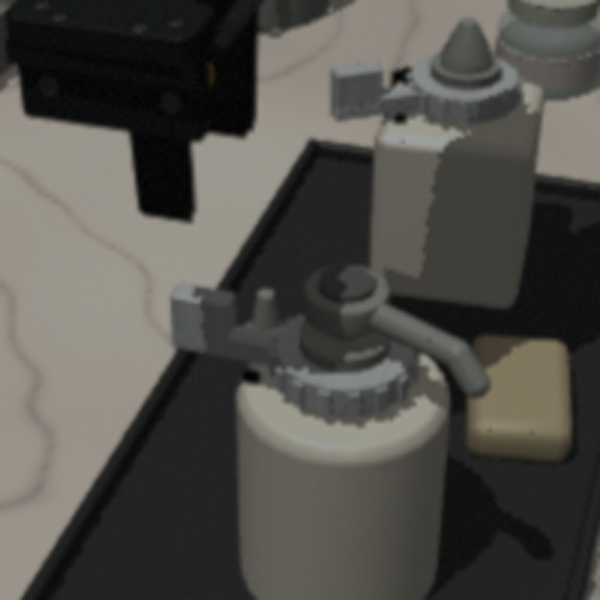

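The near finger's tip, at about (165,215) in the crop, hangs above the plate at (205,315), in line with it. I'll descend and close.

jog_arm(plan="0 0 0.025 0 0.7; 0 0 0.025 0 0.7; 0 0 0.021 0 0.7; 0 0 0 0 0.7; 0 0 0 0 0; 0 0 0 0 0; 0 0 0 0 0; 0 0 0 0 0; 0 0 0 0 0; 0 0 0 0 0")

```text
time: 5.73
tool_pos: [0.5764, 0.0855, 0.1268]
tool_rot: [3.14, -0.0, 1.601]
force: [-0.6, -0.2, -0.3]
width: 0.0242
```

jog_arm(plan="0 0 0 0 0; 0 0 0 0 0; 0 0 0 0 0; 0 0 0 0 0")

```text
time: 6.07
tool_pos: [0.5762, 0.0856, 0.1263]
tool_rot: [3.141, -0.0, 1.601]
force: [-0.0, -0.7, 1.7]
width: 0.0114
```

```bash
python3 - <<'E'
from h import *
from station import readout
s=readout.sense();print(s["joints"].round(3),s["tool_pos"].round(4),s["tool_rot"].round(4),s["width"],s["force"])
a=viewer.camera("side")
cv2.imwrite("pics/s2.png",cv2.resize(a[130:330,230:430],None,fx=3,fy=3,interpolation=cv2.INTER_CUBIC))
# simulate: per row turn th about axis
C=np.array([.510,.0833]);p=s["tool_pos"][:2].copy();y=s["tool_rot"][2]
print("r",np.linalg.norm(p-C),"az",np.degrees(np.arctan2(*(p-C)[::-1])),"tang yaw",np.degrees(y)-90)
E
```

```text
[ 0.258  0.903 -0.901  1.76   0.873  0.933  0.578] [0.5762 0.0856 0.1263] [ 3.1414e+00 -1.0000e-04  1.6007e+00] 0.011411208183460109 [-0.02904303 -0.72429144  1.68126673]
r 0.06620990646307916 az 1.990445686772195 tang yaw 1.711875673180657
```

View pics/s2.png

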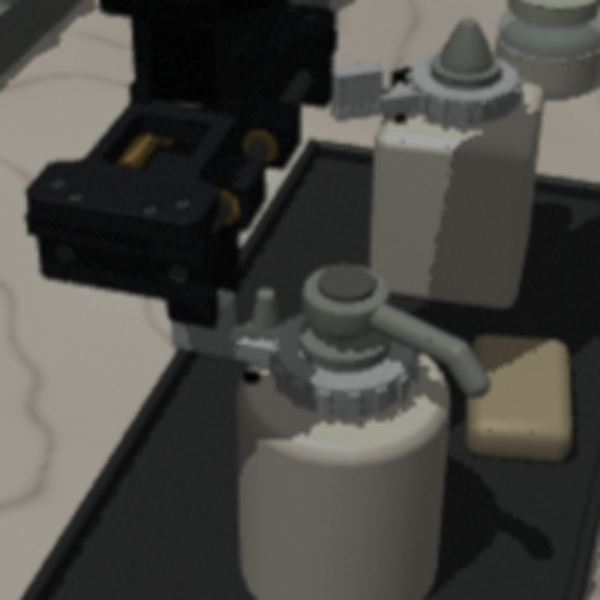

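The plate is gripped: the opening reads 11.4 mm for the 12 mm plate. I'll turn it 60° clockwise along the arc, 3° per row.

jog_arm(plan="-0.00347 -0.0001 0 3 0; -0.00347 -0.0001 0 3 0; -0.00347 -0.0001 0 3 0; -0.00347 -0.0001 0 3 0; -0.00347 -0.0001 0 3 0; -0.00347 -0.0001 0 3 0; -0.00347 -0.0001 0 3 0; -0.00347 -0.0001 0 3 0; -0.00347 -0.0001 0 3 0; -0.00347 -0.0001 0 3 0")

```text
time: 6.95
tool_pos: [0.5683, 0.0531, 0.1263]
tool_rot: [-3.141, -0.002, 1.075]
force: [0.3, 2.2, 1.1]
width: 0.0115
```

```bash
python3 - <<'E'
from h import *
from station import readout
s=readout.sense();print(s["joints"].round(3),s["tool_pos"].round(4),s["tool_rot"].round(4),s["width"],s["force"])
C=np.array([.510,.0833]);p=s["tool_pos"][:2].copy();y=s["tool_rot"][2]
print("r",np.linalg.norm(p-C),"az",np.degrees(np.arctan2(*(p-C)[::-1])),"tang yaw",np.degrees(y)-90)
E
```

```text
[ 0.263  0.85  -0.78   1.799  0.79   0.836  0.165] [0.5683 0.0531 0.1263] [-3.1414e+00 -1.9000e-03  1.0754e+00] 0.011520302458043577 [0.29085861 2.22743319 1.09717037]
r 0.065647391589652 az -27.412145805870622 tang yaw -28.38300270811488
```

Tracking is good. Now the second half.

jog_arm(plan="-0.00347 -0.0001 0 3 0; -0.00347 -0.0001 0 3 0; -0.00347 -0.0001 0 3 0; -0.00347 -0.0001 0 3 0; -0.00347 -0.0001 0 3 0; -0.00347 -0.0001 0 3 0; -0.00347 -0.0001 0 3 0; -0.00347 -0.0001 0 3 0; -0.00347 -0.0001 0 3 0; -0.00347 -0.0001 0 3 0")

```text
time: 7.78
tool_pos: [0.545, 0.0286, 0.1263]
tool_rot: [-3.14, -0.002, 0.552]
force: [2.0, 3.1, -0.9]
width: 0.0111
```

jog_arm(plan="0 0 0 0 0; 0 0 0 0 0; 0 0 0 0 0")

```text
time: 8.03
tool_pos: [0.5446, 0.0283, 0.1262]
tool_rot: [-3.14, -0.001, 0.555]
force: [-0.8, 3.7, 0.2]
width: 0.0115
```

```bash
python3 - <<'E'
from h import *
from station import readout
s=readout.sense();print(s["joints"].round(3),s["tool_pos"].round(4),s["tool_rot"].round(4),s["width"],s["force"])
C=np.array([.510,.0833]);p=s["tool_pos"][:2].copy();y=s["tool_rot"][2]
print("r",np.linalg.norm(p-C),"az",np.degrees(np.arctan2(*(p-C)[::-1])),"tang yaw",np.degrees(y)-90)
a=viewer.camera("side")
cv2.imwrite("pics/s3.png",cv2.resize(a[130:330,230:430],None,fx=3,fy=3,interpolation=cv2.INTER_CUBIC))
E
```

```text
[ 0.241  0.786 -0.644  1.878  0.701  0.717 -0.258] [0.5446 0.0283 0.1262] [-3.1405e+00 -9.0000e-04  5.5540e-01] 0.011516245932331446 [-0.77203264  3.66804522  0.16259655]
r 0.0649638761464587 az -57.82492036112353 tang yaw -58.17779934996854
```

View pics/s3.png

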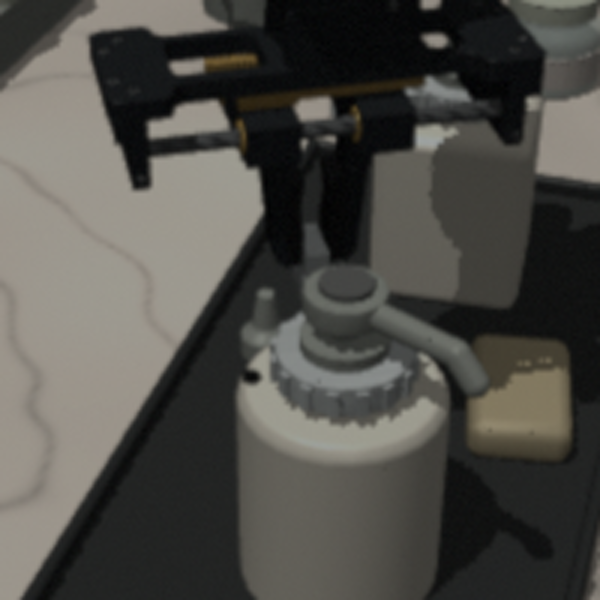

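The plate is between the fingers behind the head, at azimuth about -58°, as intended. I'll open and lift.

jog_arm(plan="0 0 0 0 0.5; 0 0 0 0 0.5; 0 0 0 0 0.5; 0 0 0 0 0.5; 0 0 0 0 0.5; 0 0 0 0 0.5; 0 0 -0.015 0 0.5; 0 0 -0.02 0 0.5; 0 0 -0.03 0 0.5; 0 0 -0.03 0 0.5")

```text
time: 8.92
tool_pos: [0.5437, 0.027, 0.2216]
tool_rot: [-3.141, 0.002, 0.554]
force: [0.2, -0.1, -0.7]
width: 0.0442
```

jog_arm(plan="0 0 -0.04 0 0.5; 0 0 -0.04 0 0.5; 0 -0.03 -0.02 0 0.5; 0 -0.035 0 0 0.5; 0 -0.035 0 0 0.5; 0.03 -0.03 0 0 0.5; 0.03 -0.03 0 0 0.5; 0.03 0 0 0 0.5; 0.03 0 0 0 0.5; 0 0 0 0 0.5")

```text
time: 9.75
tool_pos: [0.5651, 0.2282, 0.3203]
tool_rot: [-3.14, -0.003, 0.555]
force: [-0.0, -0.5, -0.0]
width: 0.0438
```

```bash
python3 - <<'E'
from h import *
from station import readout
s=readout.sense();print(s["time"],s["tool_pos"].round(4),s["width"],s["force"])
a=viewer.camera("side");b=viewer.camera("top")
cv2.imwrite("pics/s4.png",cv2.resize(a[130:330,230:430],None,fx=3,fy=3,interpolation=cv2.INTER_CUBIC))
cv2.imwrite("pics/t4.png",b)
cv2.imwrite("pics/t4c.png",cv2.resize(b[190:340,240:400],None,fx=4,fy=4,interpolation=cv2.INTER_CUBIC))
C=np.array([.510,.0833])
for az in(-46.5,-58.5,-70.5):
    t=np.radians(az);d=np.array([np.cos(t),np.sin(t)])
    print(az,"top",(proj("top",[*(C+.066*d),.155])[0]-[240,190])*4,"side",(proj("side",[*(C+.066*d),.155])[0]-[230,130])*3)
E
```

```text
9.75 [0.5651 0.2282 0.3203] 0.04381232777338954 [-0.02323791 -0.48134914 -0.02254151]
-46.5 top [390.11323951 190.56949055] side [281.07104555 241.76299689]
-58.5 top [414.14427501 220.88100549] side [309.0245235  236.55982102]
-70.5 top [431.37372854 255.55790615] side [338.25242654 234.66692532]
```

View pics/s4.png

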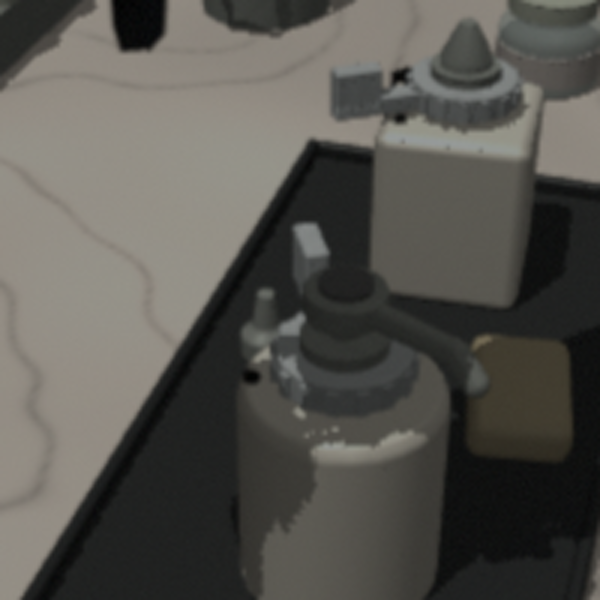

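View pics/t4.png

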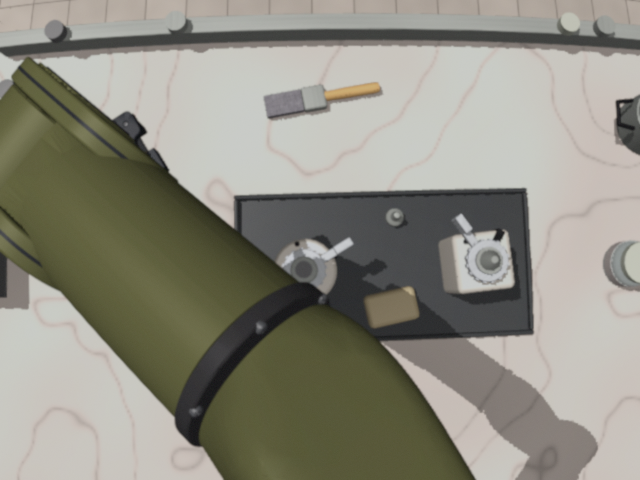

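View pics/t4c.png

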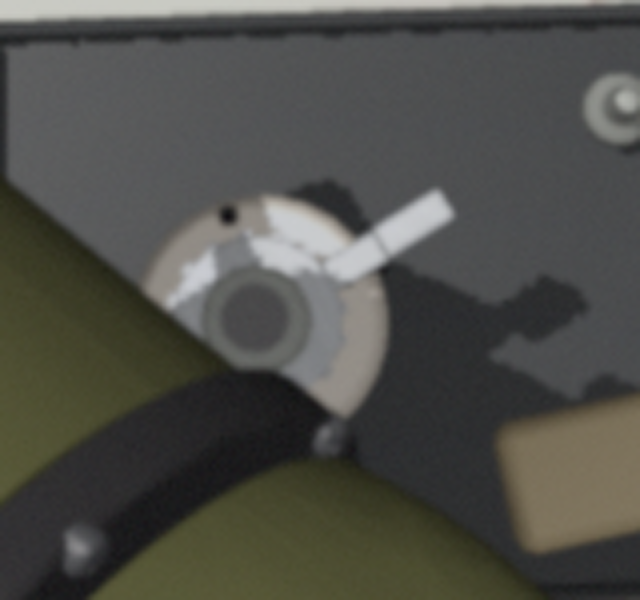

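The plate top is at (415,222) in the top crop, against (414,221) predicted for the mark, and it covers the rib. The other lever is still at (462,225), as at the start. The robot is clear of everything, so I'm handing in.

```bash
python3 -c "
from station import sign_off
print(sign_off())"
```

```text
the job is handed in; nothing more can be done
None
```

The soap dispenser's collar is turned clockwise to the locked mark and let go. I pinched its lever plate from above, turned it about 60° along the arc, opened the fingers and moved clear, then handed in at about 10 s of the 32 s allowed.

- **Dispenser lever:** in the last pictures it stands over the rib. The plate top is within about 1 px (in a 4× crop) of the place predicted for 1.30 rad, which is an error of about 1°.
- **Other fixture:** in the last pictures the lever of the square chrome-nozzle fixture is where it was at the start.
- **Forces:** the force readings after each move never went above about 4 N. The last one was about 0.5 N, with the gripper well clear at z = 0.32 m.

No check failed or disagreed. The job reports no verdict.

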